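# Pop the ground insert out of its spring ejector and stop it on the run-out

## Robot

A 7-joint arm with a two-finger parallel gripper is mounted at the origin on the work surface; the furniture and walls round the work are solid. World frame = base frame: x ahead of the robot, y to its left, z up, the work surface at z = 0. Lengths are in m, angles in degrees, forces in N, time in s.
With the tool pointing down it reaches from about 0.425 to 0.875 m from the base axis. Payload 4.7 kg.
Tool frame: the origin (TCP) lies at the very end of the fingers, on their centre line; the grasp point (between the pads) lies 19 mm behind it (env.grasp_offset is the distance from the TCP to the grasp point, in m); z points along the fingers, y is the line along which they close (so a half turn about z gives the same grasp; the last joint's range is limited). The gripper opens to 87 mm and grips with 3 to 60 N. Pads are 19 mm wide; open, the fingers measure 117 mm over their backs; the gripper's body (75 mm by 190 mm) begins 51 mm behind the grasp point.
Start: joints at [-64.796, 18.392, -4.016, 83.108, 1.295, 78.541, -3.26], TCP at [0.269, 0.592, 0.223] pointing down, gripper open.
Joint ranges: [-163.93, 163.93], [-17.29, 119.83], [-79.2, 71.16], [3.27, 140.29], [-89.18, 269.18], [5.43, 117.66], [-154.24, 154.24]. Speed limits (degrees/s): [147.25, 147.25, 180, 180, 180, 180, 180].

## Interface

Orientations are given as [roll, pitch, yaw] about the fixed x, y, z axes, in that order (R = Rz(yaw) Ry(pitch) Rx(roll)).
In Python, from cell import env gives the robot as it stands. The module is installed in compiled form; this text tells all that it offers.
- The arm moves only by the tool drive_tool, never from a script. Its argument "moves" is one flat list of numbers, 5 for each row, row after row: the shift along the tool's x, y, z in units of 40 mm (1.0 is 40 mm), then the turn about the tool's z in units of 10 degrees (1.0 is 10 degrees), then the finger opening in mm, from 0 to 87. A call has 1 to 5 rows; each row is the pose to reach, as a shift and turn from the pose commanded when the call began, along the tool's axes at that moment; what a row does not reach only later rows make up. A row lasts 1/8 s, in which the tool goes at most 62.5 mm and 10.7 degrees, less where a joint would pass 70% of its speed; a pose out of reach is approached as far as the arm can. A call with a gripper value outside its range is refused whole. The fingers move at their own pace and stop on an object; "squeeze" is the grip in N (left out, the last holds). Time passes only in rows, so rows that repeat a pose let the fingers close. It gives the time, the measured TCP pose, the force, the opening and the grip force at its end, in the units of the state.
- env.get_obs(): the state, without advancing time (a new reading comes with each control period).
- env.read_camera(name): name is "scene" or "top" or "wrist"; returns (picture, depth): 400x640x3 uint8, red, green, blue; 400x640 float32, m along the optical axis (not along the pixel's ray), 0 where there is no reading.
- env.camera_model(name): a dict with "K" (3x3 intrinsics, pixels), "rvec" (rotation vector, rad) and "tvec" (3), from world to camera coordinates, as OpenCV has them; the wrist camera has in their place "tool_from_camera" (4x4, takes a point from camera to tool coordinates, whose origin is the TCP and whose axes are the flange's). Camera axes: x right, y down, z forward; pixel columns grow to the right and rows downward; lengths in m; the calibration is good to about 2 mm. A picture is of the moment at which its call begins: read the wrist's pose just before it. camera_model takes no time and is no camera call.
- env.sign_off(): hands the job in; it is judged then, once.
The state is a dict: "time_s": time; "qpos": joint angles; "joint_velocities": joint speeds; "effort": joint torques, N m; "tool_pos": TCP position; "tool_rot": TCP orientation; "force": force on the tool from outside, world axes, zero at the start; "wrist_torque": the same for the moment, N m; "grip_width": finger opening in m; "grasp_force": force on a finger pad.
Only numpy, scipy, OpenCV 4.12 (cv2) and the standard library are available. Lean on these libraries where they do the work, as an engineer would, in place of code of your own. Each camera call takes 0.05 s, during which the arm holds its last target. There are 200 camera calls.

## Task

Push the black press plate of the spring ejector fully down with one finger, so that the steel insert pops out past its stop, and catch the insert on the sloping white run-out with the other finger before it slides off the lower end. Do not grip or lift the insert, and leave the three loose parts beside the run-out where they are. Finish while still holding: the plate kept fully down by one finger and the insert lying still on the run-out against the other.

Things in the scene. Friction and masses are not known exactly. Their poses are not given: they have to be found in the camera images.
- ejector_base: Fixture fixed to the bench: steel plate 210 x 140 x 8 mm with a side wing under the press plate. Origin on the bench, straight below the stop; x level, uphill along the run-out (downhill, -x, is roughly towards the robot: heading within 0.45 rad of world x); y towards the press plate; z up. To its right a tall desk fan fills x 0.43 to 0.7, y -0.33 to -0.08 (world, m): go round it.
- chute: Run-out: slick white track falling at 0.26 rad, always slippery enough to slide. Origin on the sliding face, mid-width, at the stop, 45 mm above the bench; x uphill along it, z square to it. 32 mm wide between two guides 6 mm high, 6 mm thick; from x = -110 mm (open lower end) to +75 mm. Tips 8 mm above the face clear the guides.
- plunger_housing (a point): Top centre of the 30 x 44 x 30 mm dark housing at the uphill end of the run-out (chute x = 61 to 91 mm); its brass spring plunger pushes the insert downhill with about 2 N and follows it for 24 mm. Freed, the insert slides at 0.5 to 0.7 m/s and is off the lower end within half a second.
- stop (a point): Top middle of the stop, a steel tab 20 mm wide that stands 6 mm proud of the run-out's face in front of the insert. It is one piece with the press plate and goes down with it: the insert is freed when the plate is 5 to 6 mm down. Full travel is 10 mm, to a solid end; the plate springs back when let go and takes about 2 N at first and 7 N to hold fully down.
- insert: Ground steel block 28 x 50 x 28 mm with two small bores, about 0.26 kg, loose. Origin at the centre of its underside; y (its 50 mm) points down the run-out, z square to the run-out. At the start it lies at the top of the run-out, its centre at chute x = +25 mm, its lower end face against the stop at chute x = 0.
- press_plate: Level black plate 60 (x) x 44 (y) x 8 mm beside the free run-out. Origin: centre of its top, in the fixture at x = -43, y = 70, z = 58 mm (48 fully down). Fully down, the top is 15 mm higher than the run-out's face beside its centre (9 at the uphill edge, 22 downhill): two fingertips at one height, 50 to 100 mm apart, can press it and bar the run-out.
- guide_bush: Bystander: flanged steel bush, 40 mm across, 35 mm high, standing loose on the fixture's plate at the -y side of the run-out; origin at the centre of its underside.
- spacer_ring: Bystander: flat steel ring, 46 mm across, 12 mm high, standing loose on the fixture's plate at the -y side of the run-out; origin at the centre of its underside.
- drilled_block: Bystander: flat steel block 40 x 62 x 22 mm with bores, standing loose on the fixture's plate at the -y side of the run-out; origin at the centre of its underside.

How it is judged:
By the outcome, as a careful person would: the job done as asked, in the order asked, and still so for the second after the job is handed in, while the arm keeps its last pose, push and grip.
It also fails if it takes over 42 s, if anything falls off the work surface, if the arm or the gripper's body presses on something with over 40 N, if the wrist force passes 120 N, or if a joint passes its speed limit or range.

## Working session

There is one attempt and no reset: what is moved stays moved. The work goes in short steps, Python scripts to look and compute and a tool call to move; the robot and the scene stay as the last step left them, time stands still between calls to the robot, and variables do not carry over. Pictures are saved under pics/ and viewed, at most 10 in all, crops included, and the job is handed in when it is done.

Besides the shell and the picture viewer there is one more tool, called after "Request:" by a JSON object that holds its "name" and its "arguments". drive_tool: Moves the arm, as the interface text tells. Its arguments: {"type":"object","properties":{"moves":{"type":"array","items":{"type":"number"}},"squeeze":{"type":"number"}},"required":["moves"]}

```bash
mkdir -p pics; python3 - <<'E'
from cell import env
import cv2,numpy as np
for n in("scene","top"):
    p,d=env.read_camera(n); np.savez(f"{n}.npz",p=p,d=d,**{k:np.array(v) for k,v in env.camera_model(n).items()})
    cv2.imwrite(f"pics/{n}0.png",p[:,:,::-1]); m=env.camera_model(n); print(n,m)
print(env.get_obs())
E
```

```text
scene {'K': array([[443.04792305,   0.        , 315.26752723],
       [  0.        , 443.04792305, 199.97930506],
       [  0.        ,   0.        ,   1.        ]]), 'rvec': array([ 2.15058385, -1.09788355,  0.45490398]), 'tvec': array([-0.20065837,  0.39202564,  0.57086767])}
top {'K': array([[427.73799769,   0.        , 314.36751329],
       [  0.        , 427.73799769, 204.34461911],
       [  0.        ,   0.        ,   1.        ]]), 'rvec': array([ 1.88554021, -2.32544126,  0.24706503]), 'tvec': array([0.21988835, 0.5044682 , 0.84533167])}
{'time_s': 0.1, 'qpos': array([-64.79620669,  18.43476703,  -4.01518854,  83.16951694,
         1.29666312,  78.53985691,  -3.25890189]), 'joint_velocities': array([ 0.08954666, -0.23313036, -0.00216825, -0.14876541, -0.0374373 ,
       -0.04479655,  0.07942068]), 'effort': array([ 3.39234011e-04, -4.92573774e+01, -4.05430589e-01, -3.13396060e+01,
       -6.41574268e-02,  3.95686948e-02,  5.07098014e-05]), 'tool_pos': array([0.26832669, 0.59148038, 0.22155729]), 'tool_rot': array([-1.79901183e+02,  7.22254800e-03,  1.55606948e+02]), 'force': array([-0.25741686, -0.39743428, -1.18346818]), 'wrist_torque': array([-0.01432076, -0.0194363 ,  0.03299681]), 'grasp_force': 0.0, 'grip_width': 0.0868989952095721}
```

View pics/scene0.png

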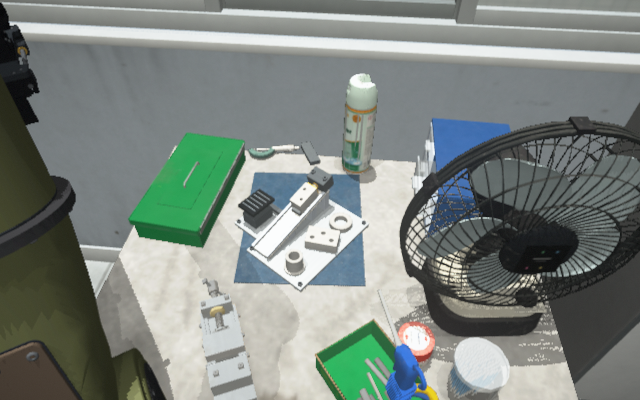

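View pics/top0.png

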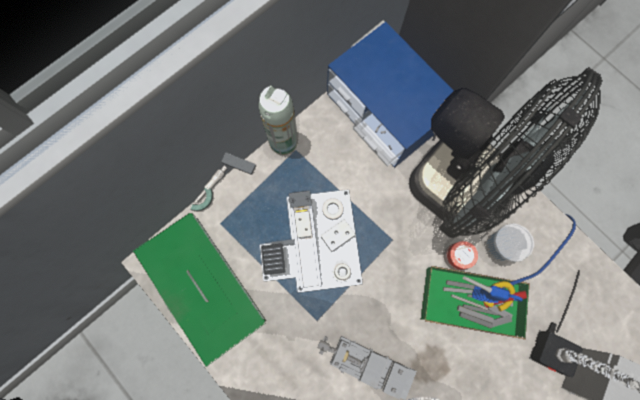

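The scene view shows the press plate at about (257,205), the chute running from (310,190) to (255,250), and the housing at (320,178). The top view shows the plate at (273,260), the insert at (303,222), the housing at (300,199), and the run-out's lower end at (308,288).

```bash
cat > h.py <<'E'
import numpy as np,cv2
def load(n): return np.load(n+".npz")
def cloud(z):
    d=z['d'];K=z['K'];v,u=np.mgrid[:d.shape[0],:d.shape[1]]
    c=np.stack([(u-K[0,2])/K[0,0]*d,(v-K[1,2])/K[1,1]*d,d],-1)
    R=cv2.Rodrigues(z['rvec'])[0]; return (c-z['tvec'])@R
def ray(z,px,h):
    K=z['K'];R=cv2.Rodrigues(z['rvec'])[0];o=-R.T@z['tvec']
    r=np.linalg.inv(K)@np.append(px,1.)@R; return o+r*(h-o[2])/r[2]
E
python3 - <<'E'
from h import *
for n,(x0,y0,x1,y1) in dict(top=(215,150,400,320),scene=(220,150,390,300)).items():
    z=load(n);W=cloud(z);p=z['p']
    for u,v in dict(top=[(273,260),(303,222),(300,199),(307,285),(305,250),(240,220),(205,340),(360,350),(278,100)],scene=[(257,205),(303,195),(320,173),(255,250)])[n]: print(n,u,v,W[v,u].round(4),p[v,u])
    g=p.max(-1)
    m=((g<75)&(W[...,2]>.03)&(W[...,2]<.11)).astype(np.uint8); k=np.zeros_like(m);k[y0:y1,x0:x1]=1
    m=cv2.morphologyEx(m*k,cv2.MORPH_CLOSE,np.ones((5,5)))
    for c in cv2.findContours(m,0,2)[0]:
        if cv2.contourArea(c)>60:
            M=np.zeros_like(m);cv2.drawContours(M,[c],-1,1,-1);q=W[M>0]
            print(n,'dark',cv2.minAreaRect(c),np.median(q,0).round(4),np.percentile(q[:,2],[10,90]).round(4))
    s=4 if n=='top' else 4
    cv2.imwrite(f'pics/{n}_crop.png',cv2.resize(p[y0:min(y1,y0+150),x0:x1,::-1],None,fx=s,fy=s,interpolation=cv2.INTER_CUBIC))
E
```

```text
top 273 260 [0.4424 0.2177 0.0558] [83 85 87]
top 303 222 [0.351  0.1475 0.9341] [228 229 224]
top 300 199 [0.5472 0.1386 0.0948] [121 123 127]
top 307 285 [0.38   0.1604 0.0173] [227 229 231]
top 305 250 [0.4509 0.1496 0.0372] [228 229 232]
top 240 220 [0.5499 0.2772 0.0011] [ 86 109 127]
top 205 340 [0.3161 0.3776 0.0565] [ 53 128  77]
top 360 350 [0.2325 0.0824 0.0367] [166 168 170]
top 278 100 [0.7112 0.1421 0.2092] [226 228 230]
top dark ((267.787109375, 259.37127685546875), (26.76650047302246, 9.054838180541992), 84.2894058227539) [0.4506 0.2291 0.0578] [0.0557 0.0594]
scene 257 205 [0.4399 0.2107 0.0568] [59 63 62]
scene 303 195 [0.4982 0.1416 0.078 ] [250 249 245]
scene 320 173 [0.5539 0.141  0.0949] [134 142 142]
scene 255 250 [0.3797 0.169  0.0084] [152 157 157]
scene dark ((257.5615539550781, 204.50767517089844), (23.592859268188477, 31.135557174682617), 52.12501525878906) [0.4418 0.2117 0.0577] [0.0338 0.0595]
scene dark ((325.26922607421875, 185.1538543701172), (9.619219779968262, 15.60600757598877), 70.34617614746094) [0.5437 0.1196 0.0782] [0.0695 0.0879]
```

View pics/top_crop.png

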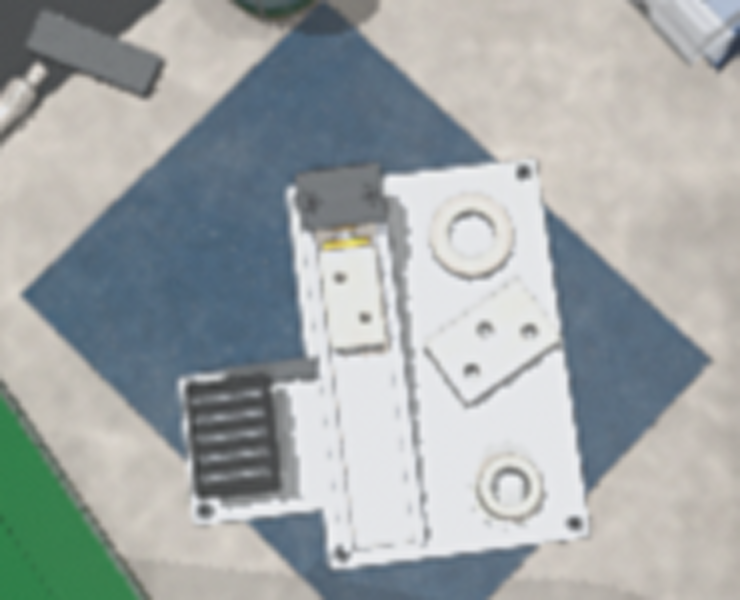

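View pics/scene_crop.png

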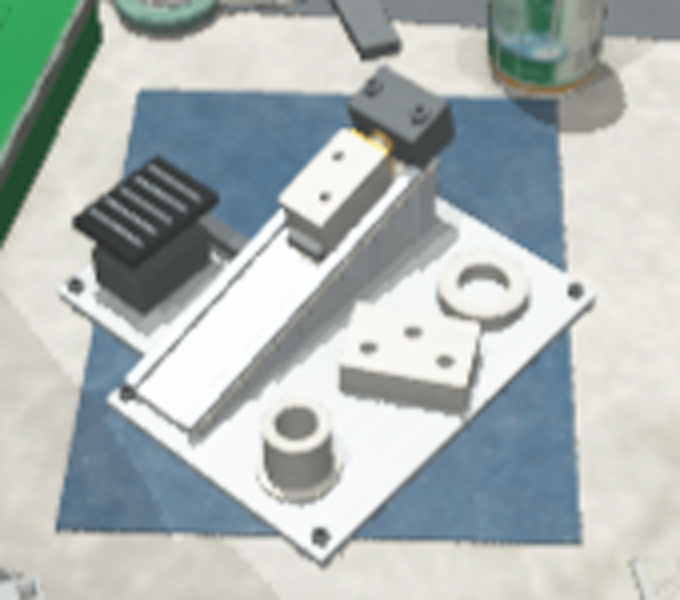

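The top crop shows the press plate corners at (188,383), (270,376), (279,491) and (197,498), the base bolts at (523,172), (575,523) and (342,553), and the insert's lower end at y≈350. In the scene crop the plate's top corners are (72,218), (155,155), (218,198) and (135,248).

```bash
python3 - <<'E'
from h import *
t=load('top');s=load('scene')
def T(l,h): return np.array([ray(t,np.array(p)/4-.375+[215,150],h) for p in l])
def S(l,h): return np.array([ray(s,np.array(p)/4-.375+[220,150],h) for p in l])
a=T([(188,383),(270,376),(279,491),(197,498)],.058);b=S([(155,155),(218,198),(135,249),(72,218)],.058)
print(a.round(4),b.round(4),a.mean(0),b.mean(0))
bt=T([(523,172),(575,523),(342,553),(205,511)],.008);bs=S([(575,290),(320,537),(127,393),(76,286)],.008)
print('bolts',bt.round(4),bs.round(4))
for B in(bt,bs):
  d=B[0]-B[1];print('heading',np.degrees(np.arctan2(d[1],d[0])))
d=T([(262,376)],.058)
# insert top, from cloud: fit plane
for z,n in((t,'top'),(s,'scene')):
    W=cloud(z); k=(abs(W[...,0]-.44)<.09)&(abs(W[...,1]-.155)<.08)&(W[...,2]<.12)
    q=W[(abs(W[...,0]-.442)<.02)&(abs(W[...,1]-.217)<.012)&(W[...,2]>.05)&(W[...,2]<.07)];print(n,'plate z',np.median(q[:,2]),len(q))
# triangulate plate centre w/ both views
def line(z,px):
    K=z['K'];R=cv2.Rodrigues(z['rvec'])[0];return -R.T@z['tvec'],np.linalg.inv(K)@np.append(px,1.)@R
def tri(pt,ps):
    A=0;c=0
    for z,p,o in((t,pt,[215,150]),(s,ps,[220,150])):
        O,r=line(z,np.array(p)/4-.375+o);r/=np.linalg.norm(r);P=np.eye(3)-np.outer(r,r);A=A+P;c=c+P@O
    return np.linalg.solve(A,c).round(4)
for p,q in zip([(188,383),(270,376),(279,491),(197,498)],[(155,155),(218,198),(135,249),(72,218)]):print('plate',tri(p,q))
for p,q in zip([(523,172),(575,523),(342,553),(205,511)],[(575,290),(320,537),(127,393),(76,286)]):print('bolt',tri(p,q))
for nm,p,q in[('bore1',(341,278),(338,156)),('bore2',(365,318),(325,197)),('chuteL',(424,543),(192,436)),('h1',(297,178),(385,68))]:print(nm,tri(p,q))
E
```

```text
[[0.4763 0.2348 0.058 ]
 [0.4712 0.1929 0.058 ]
 [0.4128 0.1996 0.058 ]
 [0.418  0.2409 0.058 ]] [[0.4761 0.2384 0.058 ]
 [0.4712 0.1931 0.058 ]
 [0.4212 0.2034 0.058 ]
 [0.4186 0.242  0.058 ]] [0.44458103 0.21705067 0.058     ] [0.44677833 0.21924137 0.058     ]
bolts [[0.5609 0.0358 0.008 ]
 [0.3672 0.0514 0.008 ]
 [0.3775 0.176  0.008 ]
 [0.4142 0.2433 0.008 ]] [[0.5636 0.0383 0.008 ]
 [0.3691 0.0535 0.008 ]
 [0.3797 0.1783 0.008 ]
 [0.4164 0.2453 0.008 ]]
heading -4.588834193169309
heading -4.459029685058259
top plate z 0.0579264844618801 229
scene plate z 0.058451148936345905 171
plate [0.475  0.2354 0.0609]
plate [0.4711 0.1929 0.0582]
plate [0.4135 0.1978 0.0678]
plate [0.4178 0.2408 0.0595]
bolt [0.5598 0.0364 0.0128]
bolt [0.3671 0.0518 0.0119]
bolt [0.3774 0.1759 0.0122]
bolt [0.414  0.2428 0.0117]
bore1 [0.5091 0.147  0.0836]
bore2 [0.4877 0.1391 0.0775]
chuteL [0.3737 0.1322 0.0163]
h1 [0.5618 0.1579 0.0971]
```

Request:
{"name": "drive_tool", "arguments": {"moves": [-7.8,-7.75,0,0.36,60,-7.8,-7.75,0,0.36,60,-7.8,-7.75,0,0.36,60,-7.8,-7.75,0,0.36,60,-7.8,-7.75,0,0.36,60], "squeeze": 30}}

```text
time_s: 0.72
tool_pos: [0.3798, 0.2976, 0.2223]
tool_rot: [180.0, -0.0, 152.0]
force: [0.8, -0.1, 0.1]
grip_width: 0.0607
grasp_force: 0.0
```

Request:
{"name": "drive_tool", "arguments": {"moves": [-2.1,-1.8,0.5,0,60,-2.1,-1.8,1.5,0,60,-2.1,-1.8,2.5,0,60,-2.1,-1.8,2.5,0,60,-2.1,-1.8,2.5,0,60]}}

```text
time_s: 1.35
tool_pos: [0.4203, 0.198, 0.1239]
tool_rot: [179.9, 0.0, 152.1]
force: [-0.9, -0.1, -0.2]
grip_width: 0.0601
grasp_force: 0.0
```

```bash
cat > look.py <<'E'
import sys
from cell import env
import cv2,numpy as np
from h import *
n=sys.argv[1]
for c in("scene","top"):
    p,d=env.read_camera(c); np.savez(f"{c}{n}.npz",p=p,d=d,**{k:np.array(v) for k,v in env.camera_model(c).items()})
    x,y,w,h=dict(scene=(220,130,160,120),top=(225,170,160,120))[c]
    cv2.imwrite(f"pics/{c}{n}.png",cv2.resize(p[y:y+h,x:x+w,::-1],None,fx=5,fy=5,interpolation=2))
o=env.get_obs();print(o['time_s'],o['tool_pos'],o['tool_rot'],o['grip_width'],o['force'])
E
python3 look.py 1
```

```text
1.45 [0.42085412 0.19842762 0.12458218] [1.79823163e+02 9.77236469e-02 1.52100730e+02] 0.060114674068490914 [0.03544384 0.68677237 0.68904627]
```

View pics/scene1.png

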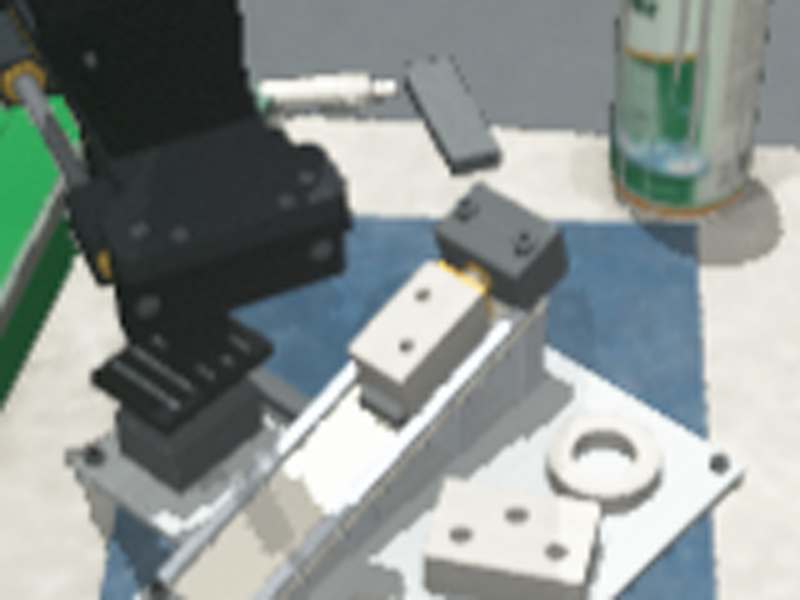

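Scene view: the gripper's black body at (230,220) hangs over the press plate at (180,370). The insert at (420,330) still rests on its stop, and the run-out is free from (400,420) to (200,580).

Request:
{"name": "drive_tool", "arguments": {"moves": [-0.31,-0.33,0.6,0,60,-0.31,-0.33,1.2,0,60,-0.31,-0.33,1.2,0,60,-0.31,-0.33,1.2,0,60]}}

```text
time_s: 1.95
tool_pos: [0.4255, 0.1804, 0.0761]
tool_rot: [179.9, 0.1, 152.1]
force: [0.5, 0.2, -0.3]
grip_width: 0.0599
grasp_force: 0.0
```

```bash
python3 look.py 2; python3 - <<'E'
from h import *
for c,(x,y) in dict(scene=(220,130),top=(225,170)).items():
    z=load(c+'2')
    from cell import env
    p=env.get_obs()['tool_pos'];u=np.array([.4695,.883,0])
    P=np.array([p+.0375*u,p-.0375*u]);q=cv2.projectPoints(P,z['rvec'],z['tvec'],z['K'],None)[0][:,0];print(c,(q-[x,y])*5)
E
```

```text
2.05 [0.42553296 0.18029865 0.07607499] [1.79863670e+02 7.95673031e-02 1.52053239e+02] 0.05986624155727179 [ 0.77685998  0.13041756 -0.21488978]
scene [[180.75951107 332.66235313]
 [254.29007057 463.53916864]]
top [[245.16575183 441.51384604]
 [425.32769033 493.96297597]]
```

View pics/scene2.png

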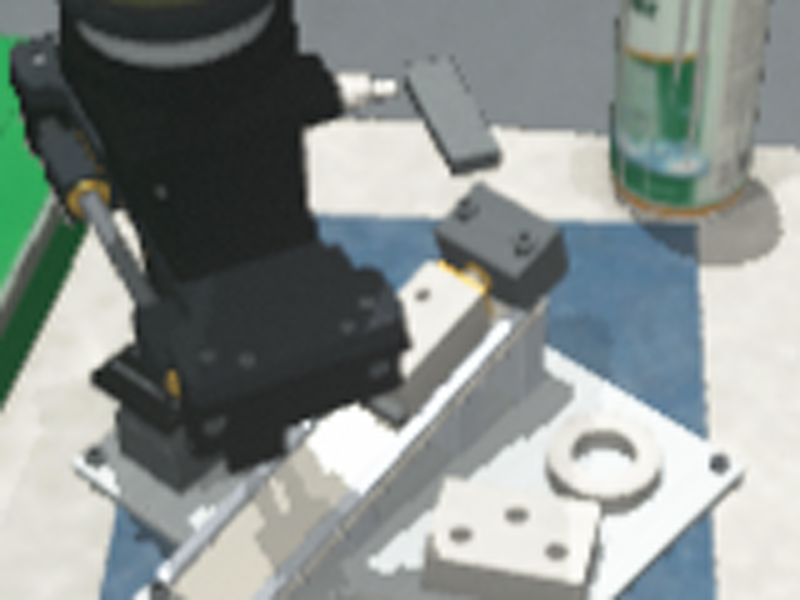

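View pics/top2.png

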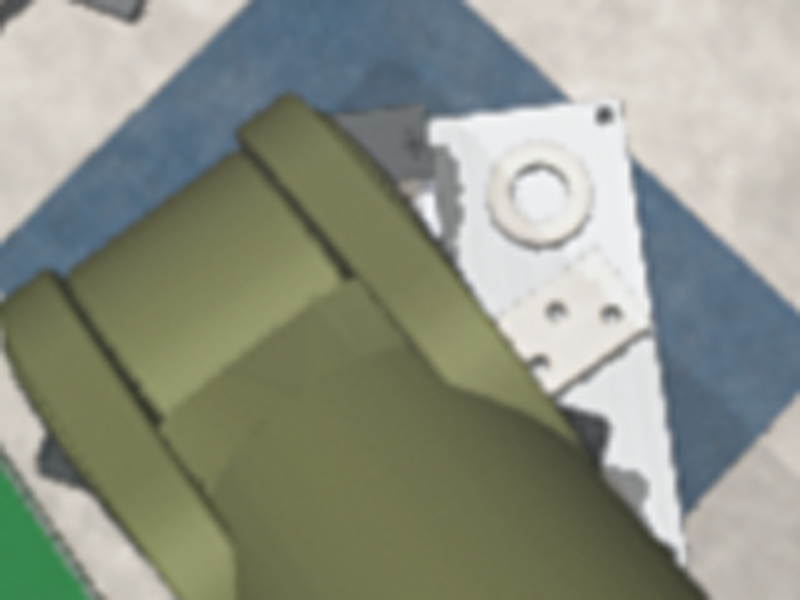

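Scene view: the chute finger's tip is at about (240,460), as the projection predicts (254,463), and it stands over the run-out. The top view is covered by the arm. Next is the press.

Request:
{"name": "drive_tool", "arguments": {"moves": [0,0,0.35,0,60,0,0,0.72,0,60,0,0,0.72,0,60,0,0,0.72,0,60,0,0,0.72,0,60]}}

```text
time_s: 2.68
tool_pos: [0.4257, 0.1802, 0.048]
tool_rot: [179.9, 0.0, 152.0]
force: [-6.3, -1.6, 22.0]
grip_width: 0.0598
grasp_force: 11.2
```

```bash
python3 look.py 3; python3 - <<'E'
from h import *
from cell import env
import time
p,d=env.read_camera('wrist');cv2.imwrite('pics/w3.png',p[:,:,::-1])
for i in range(3):
    env.read_camera('scene');o=env.get_obs();print(o['time_s'],o['tool_pos'],o['force'],o['grasp_force'],o['wrist_torque'])
E
```

```text
2.775 [0.42574296 0.18022188 0.04796906] [1.79850341e+02 2.52220607e-02 1.51997534e+02] 0.05996281443170371 [-5.53723285 -2.75110697 21.92892909]
2.875 [0.42576334 0.18022451 0.04797898] [-5.36561087 -3.87050641 22.45426257] 11.220630398456706 [-0.0111323   1.05344095  0.10594087]
2.925 [0.42574912 0.18021489 0.04796385] [-5.8188483  -3.9801815  21.64855606] 11.220231594052166 [0.0259218  1.03396478 0.0750536 ]
2.975 [0.42572804 0.18020019 0.04796058] [-6.89418455 -2.92799191 22.39631868] 11.21834853249311 [0.01853166 0.98067955 0.05521973]
```

View pics/scene3.png

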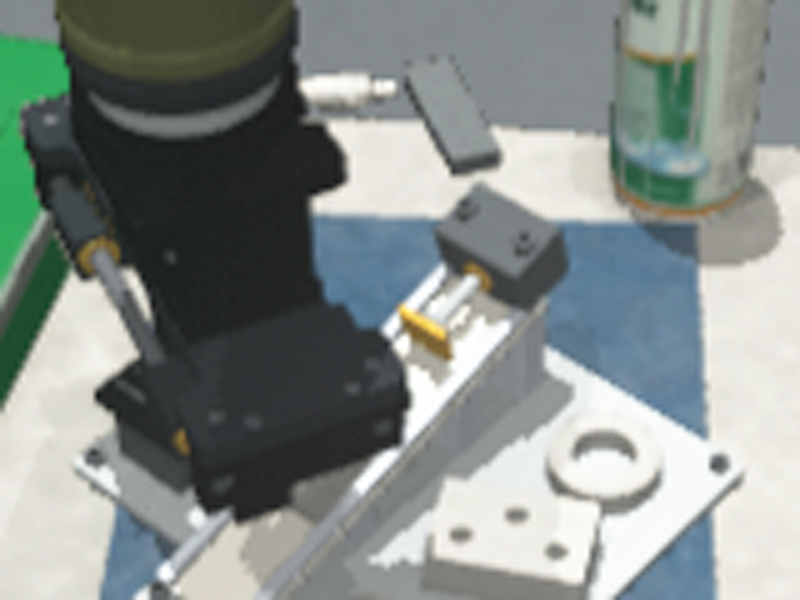

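View pics/w3.png

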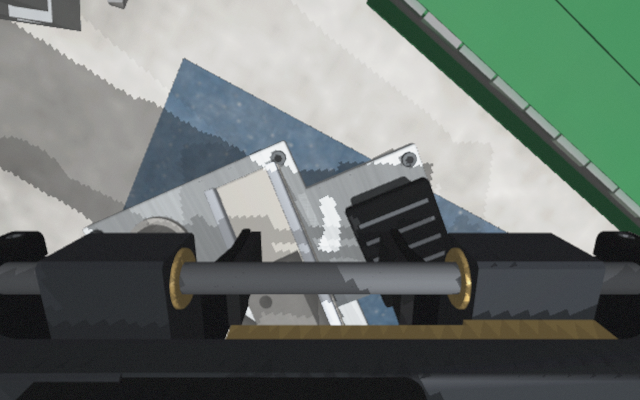

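Scene view: the insert has left the plunger, with the brass head at (427,330) fully extended, and it is not lying beyond the finger. Wrist view: the insert's grey top with a bore at (265,300) lies just behind the chute finger at (245,250), the other finger is on the plate at (400,235), and the run-out below is empty. I'll check from depth that the insert lies flat and stays still.

```bash
python3 - <<'E'
from h import *
from cell import env
from scipy.spatial.transform import Rotation as Ro
def grab():
    o=env.get_obs();p,d=env.read_camera('wrist');m=env.camera_model('wrist')
    R=Ro.from_euler('xyz',o['tool_rot'],degrees=True).as_matrix();K=m['K'];v,u=np.mgrid[:400,:640]
    c=np.stack([(u-K[0,2])/K[0,0]*d,(v-K[1,2])/K[1,1]*d,d],-1);T=m['tool_from_camera']
    return (c@T[:3,:3].T+T[:3,3])@R.T+o['tool_pos'],p,d
c,s=np.cos(np.radians(-4.55)),np.sin(np.radians(-4.55))
def fx(W):
    w=W-[.482,.1446,0];return np.stack([w[...,0]*c+w[...,1]*s,-w[...,0]*s+w[...,1]*c,w[...,2]],-1)*1000
W,p,d=grab();F=fx(W)
for u,v in[(265,270),(290,270),(255,312),(275,312),(290,318),(300,300),(285,285),(250,200),(270,230),(375,225),(400,195),(420,230),(430,200)]:print(u,v,F[v,u].round(1),p[v,u])
q=F[296:322,278:300].reshape(-1,3);q=q[(q[:,2]>35)&(q[:,2]<90)];A=np.c_[q[:,:2],np.ones(len(q))]
print('top fit',len(q),q.min(0),q.max(0),np.linalg.lstsq(A,q[:,2],rcond=None)[0])
W2,p2,_=grab();print('diff',np.abs(p2.astype(int)-p)[250:325,240:330].max())
E
```

```text
265 270 [-94.6  32.2 134. ] [76 79 81]
290 270 [-92.   37.7 133.7] [77 78 81]
255 312 [-46.9  -8.6  61.6] [128 127 125]
275 312 [-43.1   0.6  61.9] [132 131 128]
290 318 [-38.5   6.8  64.3] [155 154 151]
300 300 [-44.2  14.6  61.8] [133 131 130]
285 285 [-90.4  35.9 137. ] [85 87 91]
250 200 [-92.    1.9  19.5] [210 206 201]
270 230 [-72.3   6.1  25. ] [167 166 161]
375 225 [-60.4  62.2  48. ] [30 32 35]
400 195 [-70.2  79.   48.3] [35 36 37]
420 230 [-48.7  82.1  47.5] [26 27 28]
430 200 [-61.7  91.8  47.6] [34 35 37]
top fit 572 [-50.33783834   0.42324209  59.62962724] [-35.28259324  15.40626418  65.85109455] [2.54034973e-01 6.76846902e-04 7.36650772e+01]
diff 37
```

```bash
python3 -c "
from cell import env
print(env.sign_off())"
```

```text
the job is handed in; nothing more can be done
None
```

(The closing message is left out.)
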